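# Find the pulley that binds and put it out for repair

### The arm

A 6-joint arm with a two-finger parallel gripper is mounted at the origin on the work surface. World frame = base frame: x ahead of the robot, y to its left, z up, the work surface at z = 0. Lengths are in mm, angles in rad, forces in N, time in s.
With the tool pointing down it reaches from about 250 to 725 mm from the base axis. Payload 4 kg.
Tool frame: the origin (TCP) lies on the centre line of the jaws, within the pads' length; the fingertips stand env.tcp_to_tips ahead of it and the grasp point (between the pads) lies 8 mm behind it (env.tcp_to_tips is the distance from the TCP to the fingertips, in mm); z points along the fingers, y is the line along which they close (so a half turn about z gives the same grasp; the last joint's range is limited). The gripper opens to 85 mm and grips with 20 to 120 N. Pads are 22 mm wide; open, the fingers measure 114 mm over their backs; the gripper's body (76 mm by 85 mm) begins 54 mm behind the grasp point. The pads swing forward as they close: fully open they stand 13 mm farther back than shut.
Start: joints at [-1.337, 0.241, 0.005, 1.335, 0, 1.571], TCP at [115.836, -486.396, 242.306] pointing down, gripper open.
Joint ranges: [-2.72, 2.72], [-1.05, 1.87], [-1.09, 1.28], [-1.99, 2.15], [-1.42, 1.44], [-3.14, 3.14]. Speed limits (rad/s): [2.79, 2.79, 3.14, 3.14, 3.14, 3.14].

### API

Orientations are given as a 3x3 rotation matrix whose columns are the frame's x, y, z axes.
In Python, from workcell import env gives the robot as it stands.
- The arm moves only by the tool servo_tool, never from a script. Its argument "increments" is text: rows parted by semicolons, each of 6 numbers parted by spaces: the shift along the world's x, y, z as a fraction of full scale, then the turn, a rotation vector about the world's x, y, z as a fraction of full scale. A call has 1 to 20 rows; each row is the pose to reach, as a shift and turn from the pose commanded when the call began; what a row does not reach only later rows make up. Full scale, the value 1, is 0.75 m for a shift and 90 degrees for a turn. A row lasts 1/12 s, in which the tool goes at most 41.7 mm and 7.16 degrees, less where a joint would pass 70% of its speed; a pose out of reach is approached as far as the arm can. A call with a number of a shift or a turn outside -1 to 1 is refused whole. A call with a gripper value outside its range is refused whole. "claw" is the opening in per cent of the stroke, from 0 (shut) to 100 (fully open), set as the call begins (left out, the last holds). The fingers move at their own pace and stop on an object; "force" is the grip in N (left out, the last holds). Time passes only in rows, so rows that repeat a pose let the fingers close. It gives the time, the measured TCP pose, the force, the opening and the grip force at its end, in the units of the state.
- env.read_state(): the state, without advancing time (a new reading comes with each control period).
- env.read_camera(name): name is "side" or "top" or "wrist"; returns a dict with "frame" (480x640x3 uint8, blue, green, red), "fovy" (degrees; the focal length in pixels is half the picture's height over the tangent of half this angle, whatever the lens; pixels are square), "cx", "cy" (the principal point, pixels), "k1" (the pictures are not rectified: a ray, as slopes to the right and down, at radius r is drawn at 1 + k1 r^2 times it, then the intrinsics apply), "cam_to_world" (4x4, takes a point from camera to world coordinates). Camera axes: x right, y down, z forward; pixel columns grow to the right and rows downward; lengths in mm; the calibration is good to about 2 mm. A picture is of the moment at which its call begins. There is no depth.
- env.job_done(): hands the job in; it is judged then, once.
The state is a dict: "time_s": time; "qpos": joint angles; "joint_velocities": joint speeds; "tau": joint torques, N m; "eef_pos": TCP position; "tool_rot": TCP orientation; "ft_force": force on the tool from outside, world axes, zero at the start; "wrist_torque": the same for the moment, N m; "gripper_width": opening from 0.0 (shut) to 1.0 (fully open); "grip_force": force on a finger pad.
Only numpy, scipy, OpenCV 4.12 (cv2) and the standard library are available. Lean on these libraries where they do the work, as an engineer would, in place of code of your own. Each camera call takes 0.05 s, during which the arm holds its last target. There are 200 camera calls.

### The job

One of the three belt pulleys in the pine rack has a binding bearing and the other two run freely. With closed fingers push each wheel round by its peg about half a turn, gently and without gripping it, and feel its drag; leave all three standing in the rack until every one has been tried. Then lift the binding pulley by its axle cap and set it down (do not drop it) upright, fully home in the steel repair tray, leaving the free-running ones in the rack and the magnets, coil and switch undisturbed.

Things in the scene. Friction and masses are not known exactly. Their poses are not given: they have to be found in the camera images.
- pulley_a: One of three look-alike belt pulleys, loose, 0.65 to 0.9 kg: pine block 80 x 80 x 20 mm, grooved wheel 96 mm across, upright axle fixed to the block. Origin: centre of block's underside, z up. Heights above it, mm: wheel 24 to 36, peg top 56, axle (14 wide) to 62, brass cap (20 wide) 62 to 86. Stands square in a rack bay with 2 mm play a side. Any of the three may be the binding one.
- wheel_a: The wheel of pulley_a; origin on the axle at the wheel's underside, z up, x points to its peg. Turns either way without stops or spring; starts at any angle. Drag felt at the peg: well below 1 N if free-running, about 3 to 5 N if binding, while it turns. Left alone, it soon stops and stays.
- peg_a (a point): Centre of the top of the black finger peg on wheel_a: upright, 12 mm across, 20 mm tall above the wheel's top, 40 mm from the axle.
- cap_a (a point): Centre of the top of the brass axle cap of pulley_a (20 mm across, 24 mm tall): the place to lift the pulley by, on the axle, above the peg's height.
- pulley_b: One of three look-alike belt pulleys, loose, 0.65 to 0.9 kg: pine block 80 x 80 x 20 mm, grooved wheel 96 mm across, upright axle fixed to the block. Origin: centre of block's underside, z up. Heights above it, mm: wheel 24 to 36, peg top 56, axle (14 wide) to 62, brass cap (20 wide) 62 to 86. Stands square in a rack bay with 2 mm play a side. Any of the three may be the binding one.
- wheel_b: The wheel of pulley_b; origin on the axle at the wheel's underside, z up, x points to its peg. Turns either way without stops or spring; starts at any angle. Drag felt at the peg: well below 1 N if free-running, about 3 to 5 N if binding, while it turns. Left alone, it soon stops and stays.
- peg_b (a point): Centre of the top of the black finger peg on wheel_b: upright, 12 mm across, 20 mm tall above the wheel's top, 40 mm from the axle.
- cap_b (a point): Centre of the top of the brass axle cap of pulley_b (20 mm across, 24 mm tall): the place to lift the pulley by, on the axle, above the peg's height.
- pulley_c: One of three look-alike belt pulleys, loose, 0.65 to 0.9 kg: pine block 80 x 80 x 20 mm, grooved wheel 96 mm across, upright axle fixed to the block. Origin: centre of block's underside, z up. Heights above it, mm: wheel 24 to 36, peg top 56, axle (14 wide) to 62, brass cap (20 wide) 62 to 86. Stands square in a rack bay with 2 mm play a side. Any of the three may be the binding one.
- wheel_c: The wheel of pulley_c; origin on the axle at the wheel's underside, z up, x points to its peg. Turns either way without stops or spring; starts at any angle. Drag felt at the peg: well below 1 N if free-running, about 3 to 5 N if binding, while it turns. Left alone, it soon stops and stays.
- peg_c (a point): Centre of the top of the black finger peg on wheel_c: upright, 12 mm across, 20 mm tall above the wheel's top, 40 mm from the axle.
- cap_c (a point): Centre of the top of the brass axle cap of pulley_c (20 mm across, 24 mm tall): the place to lift the pulley by, on the axle, above the peg's height.
- rack: Fixed pine rack, 100 x 390 mm, with three square bays of 84 mm in a row along its y at y = -130, 0 and +130 mm from its origin (centre of the underside, z up). Bay floors 6 mm and rims 20 mm above the worktop; walls 8 mm thick.
- repair_tray: Fixed dark steel repair tray, 104 x 104 mm, with one square bay of 88 mm; floor 6 mm and rim 20 mm above the worktop, walls 8 mm. Origin: centre of its underside, z up, sides along its x and y. A pulley's block fits with 4 mm play a side.
- toggle_switch: Bystander: black toggle switch on a varnished pine base 70 x 90 mm, 56 mm tall overall. Origin: centre of underside.
- coil: Bystander: copper coil on a red spool, 60 mm across, 45 mm tall, standing. Origin: centre of underside.
- ring_magnet: Bystander: white ceramic ring magnet, 44 mm across with a 20 mm hole, 10 mm thick, lying flat. Origin: centre of underside.
- alnico_magnet: Bystander: alnico cylinder magnet, 20 mm across, 35 mm tall, standing. Origin: centre of underside.
Things that resemble listed ones, but are neither listed nor needed, are in the scene too. What is shaped like the pulley_c but red or turquoise is not meant.

How it is judged:
By the outcome, as a careful person would: the job done as asked, in the order asked, and still so for the second after the job is handed in, with the robot touching nothing.
It also fails if it takes over 72 s, if anything falls off the work surface, if the arm or the gripper's body presses on something with over 40 N, if the wrist force passes 120 N, or if a joint passes its speed limit or range.

## Working session

There is one attempt and no reset: what is moved stays moved. The work goes in short steps, Python scripts to look and compute and a tool call to move; the robot and the scene stay as the last step left them, time stands still between calls to the robot, and variables do not carry over. Pictures are saved under pics/ and viewed, at most 10 in all, crops included, and the job is handed in when it is done.

Besides the shell and the picture viewer there is one more tool, called after "Emit:" as name(argument=value, ...) on one line, values as JSON. servo_tool: Moves the arm, as the interface text tells. Shift numbers are shares of 0.75 m and turn numbers shares of 90 degrees, none past 1 either way. Its arguments: {"type":"object","properties":{"increments":{"type":"string"},"claw":{"type":"number"},"force":{"type":"number"}},"required":["increments"]}

```bash
mkdir -p pics; cat > h.py <<'E'
import numpy as np, cv2
from workcell import env
def cam(n,save=None):
    c=env.read_camera(n)
    if save: cv2.imwrite('pics/'+save,c['frame'])
    return c
def K(c):
    f=240/np.tan(np.radians(c['fovy'])/2); return np.array([[f,0,c['cx']],[0,f,c['cy']],[0,0,1.]]),np.array([c['k1'],0,0,0.])
def p2w(c,uv,z):
    k,d=K(c); q=cv2.undistortPoints(np.array(uv,float).reshape(-1,1,2),k,d)[:,0]
    M=np.array(c['cam_to_world']); r=np.c_[q,np.ones(len(q))]@M[:3,:3].T; o=M[:3,3]
    z=np.broadcast_to(z,len(q))
    return o+r*((z-o[2])/r[:,2])[:,None]
def w2p(c,P):
    k,d=K(c); M=np.linalg.inv(np.array(c['cam_to_world']))
    return cv2.projectPoints(np.array(P,float).reshape(-1,3),cv2.Rodrigues(M[:3,:3])[0],M[:3,3],k,d)[0][:,0]
E
python3 - <<'E'
from h import *
import pickle
cs={n:cam(n,n+'0.png') for n in('top','side')}
pickle.dump(cs,open('c0.pkl','wb'))
for n in cs: print(n,cs[n]['fovy'],cs[n]['k1'],np.round(cs[n]['cam_to_world'],3).tolist())
s=env.read_state();print(env.tcp_to_tips,s['time_s'],s['eef_pos'],np.round(s['tool_rot'],3).tolist(),s['ft_force'],s['gripper_width'])
E
```

```text
top 46.78995948380782 -0.002661293705960988 [[0.011, -0.99, 0.143, 440.372], [-1.0, -0.014, -0.022, -35.725], [0.023, -0.143, -0.99, 1034.52], [0.0, 0.0, 0.0, 1.0]]
side 46.7877322345074 -0.06843549688172736 [[0.979, -0.143, 0.146, 432.177], [-0.203, -0.746, 0.634, -641.491], [0.018, -0.65, -0.759, 794.405], [0.0, 0.0, 0.0, 1.0]]
11.0 0.1 [ 115.71461451 -485.87264288  241.49919904] [[0.973, 0.232, -0.0], [0.232, -0.973, 0.002], [-0.0, -0.002, -1.0]] [-0.64323002 -0.14775688  0.14725883] 1.0028373038969345
```

View pics/top0.png

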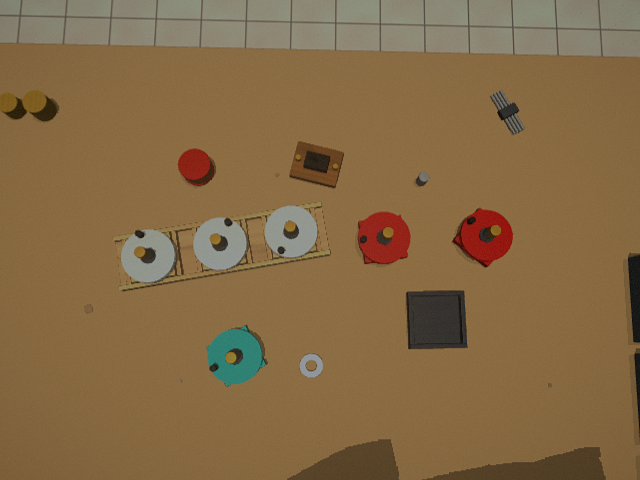

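View pics/side0.png

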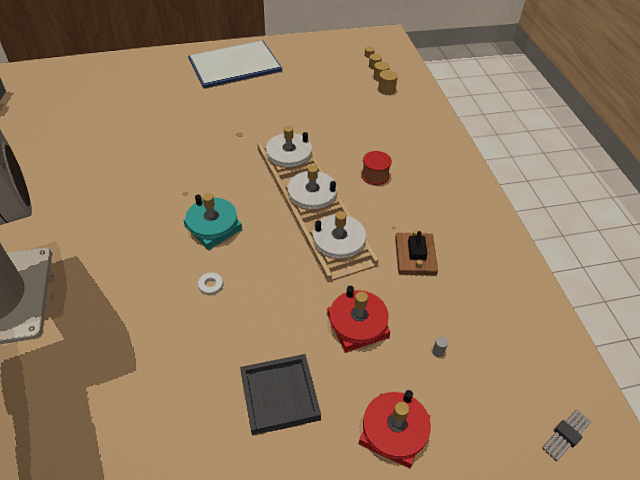

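The three pine-rack pulleys are the white wheels, with top-view caps near (140,252), (216,239) and (290,227) and pegs near (140,234), (228,222) and (281,250). The pulleys at (388,238) and (490,235) are red and the one at (235,356) is turquoise, so they are not meant. The steel tray is at (437,320). I'll measure these and confirm them in an enlarged crop.

```bash
python3 - <<'E'
from h import *
import pickle
cs=pickle.load(open('c0.pkl','rb')); t=cs['top']; im=t['frame']; hsv=cv2.cvtColor(im,cv2.COLOR_BGR2HSV)
w=((hsv[...,1]<40)&(hsv[...,2]>110)).astype(np.uint8); w[:190]=0
n,l,st,ce=cv2.connectedComponentsWithStats(w)
for i in range(1,n):
    if st[i,4]>1000:
        cnt=max(cv2.findContours((l==i).astype(np.uint8),0,1)[0],key=cv2.contourArea)
        e=cv2.fitEllipse(cv2.convexHull(cnt)); print('wheel',np.round(e[0],1),np.round(e[1],1),p2w(t,[e[0]],42).round(1))
for nm,uv,z in [('cap',[(140,252),(216,239),(290,227)],92),('peg',[(140,234),(228,222),(281,250)],62),('tray',[(408,292),(464,291),(466,347),(409,348)],20),('rack',[(116,238),(321,205),(329,253),(122,289)],20),('sw',[(316,162)],50),('coil',[(195,163)],45),('ring',[(311,366)],10),('aln',[(423,177)],35),('reds',[(388,233),(495,230),(231,357)],86)]:
    print(nm,p2w(t,uv,z).round(0)[:,:2].tolist())
a=cv2.resize(im[190:310,100:340],None,fx=3.3,fy=3.3,interpolation=2); cv2.imwrite('pics/crop1.png',a)
s=cs['side']
print('side cap', p2w(s,[(289,129),(313,168),(341,214)],92).round(0).tolist(), 'peg',p2w(s,[(305,135),(333,184),(319,224)],62).round(0).tolist())
E
```

```text
wheel [290.6 231.3] [51.9 52.1] [[ 6.224e+02 -6.000e-01  4.200e+01]]
wheel [219.5 243.3] [52. 53.] [[598.4 127.1  42. ]]
wheel [147.5 255.5] [51.8 54. ] [[574.5 255.1  42. ]]
cap [[573.0, 253.0], [598.0, 125.0], [621.0, -1.0]]
peg [[610.0, 264.0], [634.0, 110.0], [585.0, 15.0]]
tray [[517.0, -217.0], [520.0, -321.0], [418.0, -322.0], [415.0, -218.0]]
rack [[609.0, 321.0], [677.0, -56.0], [587.0, -71.0], [515.0, 304.0]]
sw [[751.0, -45.0]]
coil [[747.0, 177.0]]
ring [[381.0, -41.0]]
aln [[730.0, -245.0]]
reds [[614.0, -172.0], [622.0, -360.0], [399.0, 94.0]]
side cap [[575.0, 250.0, 92.0], [599.0, 126.0, 92.0], [623.0, -0.0, 92.0]] peg [[610.0, 262.0, 62.0], [635.0, 107.0, 62.0], [587.0, 11.0, 62.0]]
```

View pics/crop1.png

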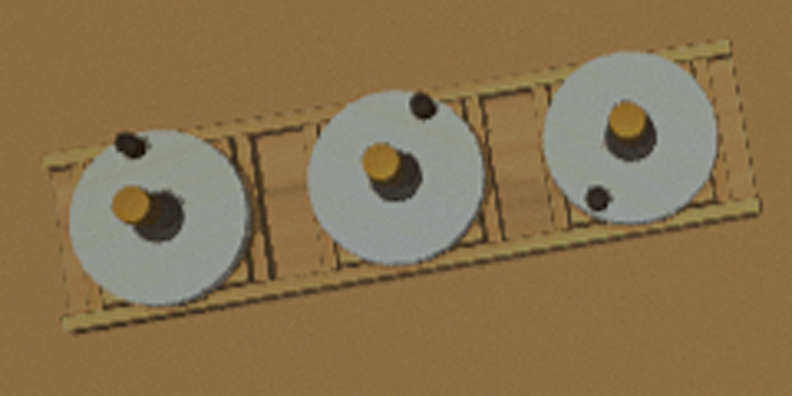

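The crop shows three white wheels in the pine rack. Caps in the crop are near (132,204), (380,162) and (628,120), with black pegs at (130,146), (423,106) and (598,198). These match the description. I'll move above the nearest one (P1) with the fingers closing.

Emit:
servo_tool(increments="0.632 0.664 -0.11 0 0 0.633;0.632 0.664 -0.11 0 0 0.633;0.632 0.664 -0.11 0 0 0.633;0.632 0.664 -0.11 0 0 0.633;0.632 0.664 -0.11 0 0 0.633;0.632 0.664 -0.11 0 0 0.633;0.632 0.664 -0.11 0 0 0.633;0.632 0.664 -0.11 0 0 0.633;0.632 0.664 -0.11 0 0 0.633;0.632 0.664 -0.11 0 0 0.633;0.632 0.664 -0.11 0 0 0.633;0.632 0.664 -0.11 0 0 0.633;0.632 0.664 -0.11 0 0 0.633;0.632 0.664 -0.11 0 0 0.633;0.632 0.664 -0.11 0 0 0.633;0.632 0.664 -0.11 0 0 0.633;0.632 0.664 -0.11 0 0 0.633;0.632 0.664 -0.11 0 0 0.633;0.632 0.664 -0.11 0 0 0.633;0.632 0.664 -0.11 0 0 0.633", claw=0)

```text
time_s: 1.77
eef_pos: [588.9, 11.4, 159.1]
tool_rot: [[0.336, 0.942, -0.002], [0.942, -0.336, -0.0], [-0.001, -0.002, -1.0]]
ft_force: [-1.2, -1.1, -0.5]
gripper_width: 0.001
grip_force: 0.0
```

```bash
python3 - <<'E'
from h import *
s=env.read_state();print(s['time_s'],np.round(s['qpos'],3),s['eef_pos'],np.round(s['tool_rot'],3).tolist(),s['ft_force'],s['gripper_width'])
c=cam('wrist','w1.png'); import pickle; pickle.dump(c,open('cw1.pkl','wb'))
P=[(622,-0.5,92),(585,13,62),(598.5,126,92),(634,109,62)]
print(w2p(c,P).round(0).tolist())
E
```

```text
1.7667 [ 0.02   0.463  0.107  1.216 -0.     1.933] [588.94982903  11.41170015 159.07191462] [[0.336, 0.942, -0.002], [0.942, -0.336, -0.0], [-0.001, -0.002, -1.0]] [-1.16285696 -1.10261587 -0.53166862] 0.000563543207620186
[[380.0, 256.0], [313.0, 241.0], [261.0, 47.0], [336.0, 66.0]]
```

View pics/w1.png

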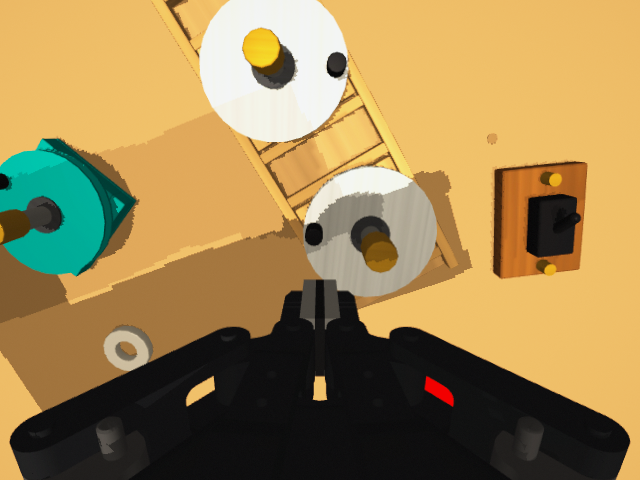

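The wrist view agrees with the predictions: P1's peg is at (314,233) and its cap at (380,256), with P2 above them. I'll turn the tool so its knuckles lie along the tangent, descend behind P1's peg and push it counter-clockwise.

Emit:
servo_tool(increments="0.017 0.038 0 0 0 0.8;0.017 0.038 0 0 0 0.8;0.017 0.038 0 0 0 0.8;0.017 0.038 0 0 0 0.8;0.017 0.038 0 0 0 0.8;0.017 0.038 0 0 0 0.8;0.017 0.038 0 0 0 0.8;0.017 0.038 0 0 0 0.8;0.017 0.038 0 0 0 0.8;0.017 0.038 0 0 0 0.8;0.017 0.038 0 0 0 0.8;0.017 0.038 -0.05 0 0 0.8;0.017 0.038 -0.1 0 0 0.8;0.017 0.038 -0.12 0 0 0.8;0.017 0.038 -0.133 0 0 0.8;0.017 0.038 -0.133 0 0 0.8;0.017 0.038 -0.133 0 0 0.8")

```text
time_s: 3.23
eef_pos: [602.9, 39.6, 60.8]
tool_rot: [[-0.791, 0.612, 0.001], [0.612, 0.791, 0.0], [-0.0, 0.0, -1.0]]
ft_force: [0.0, -0.2, 1.2]
gripper_width: -0.002
grip_force: 0.0
```

```bash
cat >> h.py <<'E'
def arc(cmd,C,phis,d=20,r=40):
    # cmd: x,y and frame angle at call start; returns rows in interface units
    out=[]
    for p in phis:
        a=np.radians(p); x=C[0]+r*np.cos(a)+d*np.sin(a); y=C[1]+r*np.sin(a)-d*np.cos(a)
        out.append(f"{(x-cmd[0])/750:.3f} {(y-cmd[1])/750:.3f} 0 0 0 {(p-cmd[2])/90:.3f}")
    last=[float(v) for v in out[-1].split()]
    print(';'.join(out)); return cmd[0]+last[0]*750,cmd[1]+last[1]*750,cmd[2]+last[5]*90
E
python3 - <<'E'
from h import *
s=env.read_state();print(s['time_s'],np.round(s['qpos'],2),s['eef_pos'],s['ft_force'],s['wrist_torque'])
cmd=(589.836+.017*750,11.604+.038*750,142)
for k in range(3): cmd=arc(cmd,(622,-0.5),142+66*k+3.3*np.arange(1,21)); print(cmd)
E
```

```text
3.2333 [ 0.07  0.57  0.02  1.01 -0.    0.72] [602.85318811  39.56290869  60.75706096] [ 0.03800739 -0.19023647  1.2468161 ] [-0.01477282 -0.02139083  0.02525124]
-0.003 -0.002 0 0 0 0.037;-0.006 -0.004 0 0 0 0.073;-0.009 -0.005 0 0 0 0.110;-0.011 -0.008 0 0 0 0.147;-0.014 -0.010 0 0 0 0.183;-0.016 -0.012 0 0 0 0.220;-0.019 -0.015 0 0 0 0.257;-0.021 -0.017 0 0 0 0.293;-0.023 -0.020 0 0 0 0.330;-0.025 -0.023 0 0 0 0.367;-0.027 -0.026 0 0 0 0.403;-0.028 -0.029 0 0 0 0.440;-0.030 -0.032 0 0 0 0.477;-0.031 -0.035 0 0 0 0.513;-0.032 -0.039 0 0 0 0.550;-0.032 -0.042 0 0 0 0.587;-0.033 -0.045 0 0 0 0.623;-0.034 -0.049 0 0 0 0.660;-0.034 -0.052 0 0 0 0.697;-0.034 -0.056 0 0 0 0.733
(577.086, -1.8960000000000008, 207.97)
0.000 -0.003 0 0 0 0.037;0.001 -0.006 0 0 0 0.074;0.001 -0.010 0 0 0 0.110;0.002 -0.013 0 0 0 0.147;0.003 -0.017 0 0 0 0.184;0.004 -0.020 0 0 0 0.220;0.006 -0.023 0 0 0 0.257;0.007 -0.026 0 0 0 0.294;0.009 -0.029 0 0 0 0.330;0.011 -0.032 0 0 0 0.367;0.013 -0.035 0 0 0 0.404;0.015 -0.037 0 0 0 0.440;0.017 -0.040 0 0 0 0.477;0.020 -0.042 0 0 0 0.514;0.022 -0.044 0 0 0 0.550;0.025 -0.047 0 0 0 0.587;0.028 -0.048 0 0 0 0.624;0.031 -0.050 0 0 0 0.660;0.034 -0.052 0 0 0 0.697;0.037 -0.053 0 0 0 0.734
(604.836, -41.646, 274.03)
0.003 -0.001 0 0 0 0.036;0.006 -0.002 0 0 0 0.073;0.010 -0.003 0 0 0 0.110;0.013 -0.004 0 0 0 0.146;0.017 -0.004 0 0 0 0.183;0.020 -0.005 0 0 0 0.220;0.023 -0.005 0 0 0 0.256;0.027 -0.005 0 0 0 0.293;0.030 -0.004 0 0 0 0.330;0.034 -0.004 0 0 0 0.366;0.037 -0.003 0 0 0 0.403;0.040 -0.002 0 0 0 0.440;0.044 -0.001 0 0 0 0.476;0.047 0.000 0 0 0 0.513;0.050 0.002 0 0 0 0.550;0.053 0.003 0 0 0 0.586;0.056 0.005 0 0 0 0.623;0.059 0.007 0 0 0 0.660;0.061 0.009 0 0 0 0.696;0.064 0.012 0 0 0 0.733
(652.836, -32.646, 340.0)
```

Emit:
servo_tool(increments="-0.003 -0.002 0 0 0 0.037;-0.006 -0.004 0 0 0 0.073;-0.009 -0.005 0 0 0 0.11;-0.011 -0.008 0 0 0 0.147;-0.014 -0.01 0 0 0 0.183;-0.016 -0.012 0 0 0 0.22;-0.019 -0.015 0 0 0 0.257;-0.021 -0.017 0 0 0 0.293;-0.023 -0.02 0 0 0 0.33;-0.025 -0.023 0 0 0 0.367;-0.027 -0.026 0 0 0 0.403;-0.028 -0.029 0 0 0 0.44;-0.03 -0.032 0 0 0 0.477;-0.031 -0.035 0 0 0 0.513;-0.032 -0.039 0 0 0 0.55;-0.032 -0.042 0 0 0 0.587;-0.033 -0.045 0 0 0 0.623;-0.034 -0.049 0 0 0 0.66;-0.034 -0.052 0 0 0 0.697;-0.034 -0.056 0 0 0 0.733")

```text
time_s: 4.9
eef_pos: [579.0, -2.1, 62.9]
tool_rot: [[-0.879, -0.476, 0.005], [-0.476, 0.879, 0.0], [-0.004, -0.002, -1.0]]
ft_force: [0.4, -0.7, 0.6]
gripper_width: -0.002
grip_force: 0.1
```

Emit:
servo_tool(increments="0 -0.003 0 0 0 0.037;0.001 -0.006 0 0 0 0.074;0.001 -0.01 0 0 0 0.11;0.002 -0.013 0 0 0 0.147;0.003 -0.017 0 0 0 0.184;0.004 -0.02 0 0 0 0.22;0.006 -0.023 0 0 0 0.257;0.007 -0.026 0 0 0 0.294;0.009 -0.029 0 0 0 0.33;0.011 -0.032 0 0 0 0.367;0.013 -0.035 0 0 0 0.404;0.015 -0.037 0 0 0 0.44;0.017 -0.04 0 0 0 0.477;0.02 -0.042 0 0 0 0.514;0.022 -0.044 0 0 0 0.55;0.025 -0.047 0 0 0 0.587;0.028 -0.048 0 0 0 0.624;0.031 -0.05 0 0 0 0.66;0.034 -0.052 0 0 0 0.697;0.037 -0.053 0 0 0 0.734")

```text
time_s: 6.57
eef_pos: [606.8, -42.1, 62.9]
tool_rot: [[0.078, -0.997, 0.005], [-0.997, -0.078, -0.0], [0.001, -0.005, -1.0]]
ft_force: [-0.1, 0.1, 0.4]
gripper_width: -0.003
grip_force: 0.1
```

Emit:
servo_tool(increments="0.003 -0.001 0 0 0 0.036;0.006 -0.002 0 0 0 0.073;0.01 -0.003 0 0 0 0.11;0.013 -0.004 0 0 0 0.146;0.017 -0.004 0 0 0 0.183;0.02 -0.005 0 0 0 0.22;0.023 -0.005 0 0 0 0.256;0.027 -0.005 0 0 0 0.293;0.03 -0.004 0 0 0 0.33;0.034 -0.004 0 0 0 0.366;0.037 -0.003 0 0 0 0.403;0.04 -0.002 0 0 0 0.44;0.044 -0.001 0 0 0 0.476;0.047 0 0 0 0 0.513;0.05 0.002 0 0 0 0.55;0.053 0.003 0 0 0 0.586;0.056 0.005 0 0 0 0.623;0.059 0.007 0 0 0 0.66;0.061 0.009 0 0 0 0.696;0.064 0.012 0 0 0 0.733")

```text
time_s: 8.23
eef_pos: [654.7, -33.1, 63.0]
tool_rot: [[0.942, -0.335, 0.005], [-0.335, -0.942, -0.001], [0.005, -0.001, -1.0]]
ft_force: [-0.3, -0.6, -0.8]
gripper_width: 0.001
grip_force: 0.1
```

```bash
python3 - <<'E'
from h import *
s=env.read_state();print(s['time_s'],np.round(s['qpos'],2),s['eef_pos'],s['ft_force'],s['wrist_torque'])
c=cam('side','s2.png'); f=cv2.resize(c['frame'][100:300,230:430],None,fx=3,fy=3,interpolation=2); cv2.imwrite('pics/s2c.png',f)
E
```

```text
8.2333 [-0.05  0.66  0.18  1.09 -0.   -2.85] [654.67693728 -33.07819663  63.03440205] [-0.33796941 -0.5753141  -0.83010641] [-0.02237915 -0.0365568  -0.03265469]
```

View pics/s2c.png

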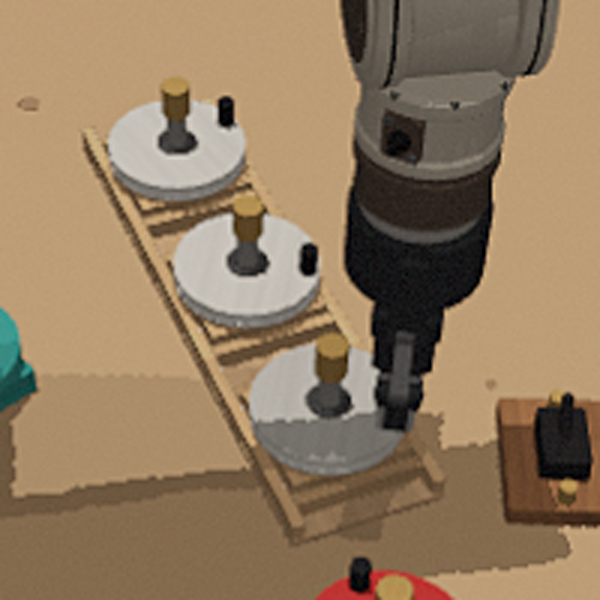

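P1's peg has been pushed from the left side round to the finger's far side. The force stayed below 1 N, so P1 runs freely. Next is P2 (pixel (248,262) in the crop, peg at (309,260)), pushed clockwise.

Emit:
servo_tool(increments="0 0 0.05 0 0 0;0 0 0.1 0 0 0.05;-0.002 0.03 0.11 0 0 0.1;-0.004 0.08 0.11 0 0 0.144;-0.008 0.13 0.11 0 0 0.144;-0.012 0.18 0.11 0 0 0.144;-0.016 0.215 0.11 0 0 0.144;-0.016 0.231 0.11 0 0 0.144;-0.016 0.231 0.07 0 0 0.144;-0.016 0.231 0.03 0 0 0.144;-0.016 0.231 0.01 0 0 0.144;-0.016 0.231 -0.003 0 0 0.144;-0.016 0.231 -0.003 0 0 0.144;-0.016 0.231 -0.003 0 0 0.144")

```text
time_s: 9.45
eef_pos: [641.6, 140.1, 58.8]
tool_rot: [[0.993, -0.118, 0.001], [-0.118, -0.993, 0.0], [0.001, -0.0, -1.0]]
ft_force: [0.1, 0.8, 0.6]
gripper_width: 0.0
grip_force: 0.0
```

```bash
python3 - <<'E'
from h import *
cmd=(652.836-.016*750,-32.646+.231*750,353)
for k in range(3): cmd=arc(cmd,(598.5,126),353-66*k-3.3*np.arange(1,21),d=-20); print(cmd)
E
```

```text
0.001 -0.003 0 0 0 -0.037;0.002 -0.006 0 0 0 -0.073;0.002 -0.009 0 0 0 -0.110;0.003 -0.013 0 0 0 -0.147;0.003 -0.016 0 0 0 -0.183;0.003 -0.020 0 0 0 -0.220;0.003 -0.023 0 0 0 -0.257;0.003 -0.027 0 0 0 -0.293;0.002 -0.030 0 0 0 -0.330;0.002 -0.033 0 0 0 -0.367;0.001 -0.037 0 0 0 -0.403;-0.000 -0.040 0 0 0 -0.440;-0.002 -0.043 0 0 0 -0.477;-0.003 -0.046 0 0 0 -0.513;-0.005 -0.049 0 0 0 -0.550;-0.007 -0.052 0 0 0 -0.587;-0.009 -0.055 0 0 0 -0.623;-0.011 -0.058 0 0 0 -0.660;-0.013 -0.060 0 0 0 -0.697;-0.015 -0.063 0 0 0 -0.733
(629.586, 93.35399999999998, 287.03)
-0.003 -0.002 0 0 0 -0.037;-0.006 -0.004 0 0 0 -0.074;-0.008 -0.006 0 0 0 -0.110;-0.011 -0.008 0 0 0 -0.147;-0.014 -0.010 0 0 0 -0.184;-0.017 -0.011 0 0 0 -0.220;-0.021 -0.012 0 0 0 -0.257;-0.024 -0.013 0 0 0 -0.294;-0.027 -0.014 0 0 0 -0.330;-0.031 -0.015 0 0 0 -0.367;-0.034 -0.016 0 0 0 -0.404;-0.037 -0.016 0 0 0 -0.440;-0.041 -0.016 0 0 0 -0.477;-0.044 -0.016 0 0 0 -0.514;-0.048 -0.016 0 0 0 -0.550;-0.051 -0.015 0 0 0 -0.587;-0.054 -0.015 0 0 0 -0.624;-0.058 -0.014 0 0 0 -0.660;-0.061 -0.013 0 0 0 -0.697;-0.064 -0.012 0 0 0 -0.734
(581.586, 84.35399999999998, 220.96999999999997)
-0.003 0.002 0 0 0 -0.036;-0.006 0.003 0 0 0 -0.073;-0.009 0.005 0 0 0 -0.110;-0.012 0.007 0 0 0 -0.146;-0.015 0.009 0 0 0 -0.183;-0.018 0.011 0 0 0 -0.220;-0.020 0.014 0 0 0 -0.256;-0.022 0.016 0 0 0 -0.293;-0.025 0.019 0 0 0 -0.330;-0.027 0.022 0 0 0 -0.366;-0.028 0.025 0 0 0 -0.403;-0.030 0.028 0 0 0 -0.440;-0.032 0.031 0 0 0 -0.476;-0.033 0.034 0 0 0 -0.513;-0.034 0.037 0 0 0 -0.550;-0.035 0.040 0 0 0 -0.586;-0.036 0.044 0 0 0 -0.623;-0.036 0.047 0 0 0 -0.660;-0.037 0.050 0 0 0 -0.696;-0.037 0.054 0 0 0 -0.733
(553.836, 124.85399999999998, 154.99999999999997)
```

Emit:
servo_tool(increments="0.001 -0.003 0 0 0 -0.037;0.002 -0.006 0 0 0 -0.073;0.002 -0.009 0 0 0 -0.11;0.003 -0.013 0 0 0 -0.147;0.003 -0.016 0 0 0 -0.183;0.003 -0.02 0 0 0 -0.22;0.003 -0.023 0 0 0 -0.257;0.003 -0.027 0 0 0 -0.293;0.002 -0.03 0 0 0 -0.33;0.002 -0.033 0 0 0 -0.367;0.001 -0.037 0 0 0 -0.403;0 -0.04 0 0 0 -0.44;-0.002 -0.043 0 0 0 -0.477;-0.003 -0.046 0 0 0 -0.513;-0.005 -0.049 0 0 0 -0.55;-0.007 -0.052 0 0 0 -0.587;-0.009 -0.055 0 0 0 -0.623;-0.011 -0.058 0 0 0 -0.66;-0.013 -0.06 0 0 0 -0.697;-0.015 -0.063 0 0 0 -0.733")

```text
time_s: 11.12
eef_pos: [631.8, 93.2, 60.8]
tool_rot: [[0.295, -0.956, 0.005], [-0.956, -0.295, 0.001], [0.001, -0.005, -1.0]]
ft_force: [0.1, 0.2, 0.0]
gripper_width: -0.001
grip_force: 0.1
```

Emit:
servo_tool(increments="-0.003 -0.002 0 0 0 -0.037;-0.006 -0.004 0 0 0 -0.074;-0.008 -0.006 0 0 0 -0.11;-0.011 -0.008 0 0 0 -0.147;-0.014 -0.01 0 0 0 -0.184;-0.017 -0.011 0 0 0 -0.22;-0.021 -0.012 0 0 0 -0.257;-0.024 -0.013 0 0 0 -0.294;-0.027 -0.014 0 0 0 -0.33;-0.031 -0.015 0 0 0 -0.367;-0.034 -0.016 0 0 0 -0.404;-0.037 -0.016 0 0 0 -0.44;-0.041 -0.016 0 0 0 -0.477;-0.044 -0.016 0 0 0 -0.514;-0.048 -0.016 0 0 0 -0.55;-0.051 -0.015 0 0 0 -0.587;-0.054 -0.015 0 0 0 -0.624;-0.058 -0.014 0 0 0 -0.66;-0.061 -0.013 0 0 0 -0.697;-0.064 -0.012 0 0 0 -0.734")

```text
time_s: 12.78
eef_pos: [583.6, 84.1, 60.6]
tool_rot: [[-0.754, -0.657, 0.005], [-0.657, 0.754, 0.0], [-0.004, -0.003, -1.0]]
ft_force: [0.3, -0.5, -0.6]
gripper_width: -0.001
grip_force: 0.2
```

Emit:
servo_tool(increments="-0.003 0.002 0 0 0 -0.036;-0.006 0.003 0 0 0 -0.073;-0.009 0.005 0 0 0 -0.11;-0.012 0.007 0 0 0 -0.146;-0.015 0.009 0 0 0 -0.183;-0.018 0.011 0 0 0 -0.22;-0.02 0.014 0 0 0 -0.256;-0.022 0.016 0 0 0 -0.293;-0.025 0.019 0 0 0 -0.33;-0.027 0.022 0 0 0 -0.366;-0.028 0.025 0 0 0 -0.403;-0.03 0.028 0 0 0 -0.44;-0.032 0.031 0 0 0 -0.476;-0.033 0.034 0 0 0 -0.513;-0.034 0.037 0 0 0 -0.55;-0.035 0.04 0 0 0 -0.586;-0.036 0.044 0 0 0 -0.623;-0.036 0.047 0 0 0 -0.66;-0.037 0.05 0 0 0 -0.696;-0.037 0.054 0 0 0 -0.733")

```text
time_s: 14.45
eef_pos: [555.8, 124.8, 60.5]
tool_rot: [[-0.907, 0.421, 0.005], [0.421, 0.907, 0.001], [-0.004, 0.003, -1.0]]
ft_force: [-0.9, 0.2, 0.9]
gripper_width: 0.0
grip_force: 0.2
```

```bash
python3 - <<'E'
from h import *
s=env.read_state();print(s['time_s'],np.round(s['qpos'],2),s['eef_pos'],s['ft_force'],s['wrist_torque'])
c=cam('side','s3.png'); f=cv2.resize(c['frame'][100:300,230:430],None,fx=3,fy=3,interpolation=2); cv2.imwrite('pics/s3c.png',f)
E
```

```text
14.45 [ 0.22  0.51 -0.09  0.96 -0.    0.66] [555.82458346 124.7950629   60.50153304] [-0.85311145  0.24649063  0.90296522] [-0.04329551  0.06459055 -0.02572383]
```

View pics/s3c.png

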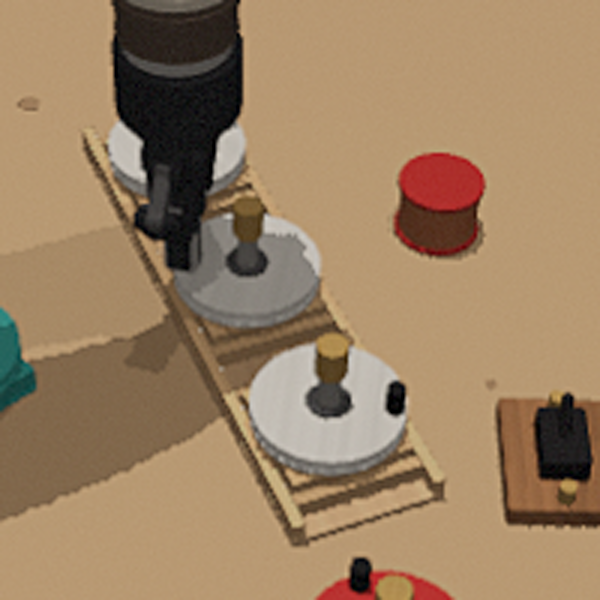

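P1's peg is now at the right (396,398), half a turn from where it began. P2's peg has been carried round behind the finger with under 1 N, so P2 also runs freely. P3 is next.

Emit:
servo_tool(increments="0 0 0.05 0 0 0;0 0 0.1 0 0 0.05;0.01 0.02 0.11 0 0 0.12;0.03 0.06 0.11 0 0 0.19;0.055 0.1 0.11 0 0 0.256;0.075 0.135 0.11 0 0 0.256;0.079 0.143 0.11 0 0 0.256;0.079 0.143 0.11 0 0 0.256;0.079 0.143 0.07 0 0 0.256;0.079 0.143 0.03 0 0 0.256;0.079 0.143 0.01 0 0 0.256;0.079 0.143 0 0 0 0.256;0.079 0.143 0 0 0 0.256")

```text
time_s: 15.58
eef_pos: [611.6, 230.3, 56.4]
tool_rot: [[-1.0, 0.03, -0.004], [0.03, 1.0, -0.002], [0.003, -0.002, -1.0]]
ft_force: [-0.1, 0.1, 0.1]
gripper_width: -0.001
grip_force: 0.0
```

```bash
python3 - <<'E'
from h import *
cmd=(553.836+.079*750,124.854+.143*750,-2)
for k in range(3): cmd=arc(cmd,(574,253.5),-2+64*k+3.2*np.arange(1,21),d=20); print(cmd)
E
```

```text
0.002 0.003 0 0 0 0.036;0.003 0.006 0 0 0 0.071;0.004 0.009 0 0 0 0.107;0.005 0.012 0 0 0 0.142;0.006 0.016 0 0 0 0.178;0.007 0.019 0 0 0 0.213;0.007 0.022 0 0 0 0.249;0.007 0.025 0 0 0 0.284;0.008 0.029 0 0 0 0.320;0.007 0.032 0 0 0 0.356;0.007 0.035 0 0 0 0.391;0.007 0.039 0 0 0 0.427;0.006 0.042 0 0 0 0.462;0.005 0.045 0 0 0 0.498;0.004 0.048 0 0 0 0.533;0.003 0.051 0 0 0 0.569;0.002 0.055 0 0 0 0.604;0.000 0.057 0 0 0 0.640;-0.002 0.060 0 0 0 0.676;-0.004 0.063 0 0 0 0.711
(610.086, 279.354, 61.989999999999995)
-0.002 0.003 0 0 0 0.036;-0.004 0.005 0 0 0 0.071;-0.006 0.008 0 0 0 0.107;-0.008 0.010 0 0 0 0.142;-0.011 0.012 0 0 0 0.178;-0.014 0.014 0 0 0 0.213;-0.016 0.016 0 0 0 0.249;-0.019 0.018 0 0 0 0.285;-0.022 0.019 0 0 0 0.320;-0.025 0.021 0 0 0 0.356;-0.028 0.022 0 0 0 0.391;-0.032 0.023 0 0 0 0.427;-0.035 0.024 0 0 0 0.462;-0.038 0.024 0 0 0 0.498;-0.041 0.025 0 0 0 0.533;-0.045 0.025 0 0 0 0.569;-0.048 0.025 0 0 0 0.605;-0.051 0.025 0 0 0 0.640;-0.055 0.025 0 0 0 0.676;-0.058 0.024 0 0 0 0.711
(566.586, 297.354, 125.97999999999999)
-0.003 -0.000 0 0 0 0.036;-0.006 -0.001 0 0 0 0.071;-0.010 -0.002 0 0 0 0.107;-0.013 -0.003 0 0 0 0.142;-0.016 -0.005 0 0 0 0.178;-0.019 -0.006 0 0 0 0.214;-0.022 -0.008 0 0 0 0.249;-0.024 -0.010 0 0 0 0.285;-0.027 -0.012 0 0 0 0.320;-0.030 -0.014 0 0 0 0.356;-0.032 -0.016 0 0 0 0.391;-0.034 -0.018 0 0 0 0.427;-0.036 -0.021 0 0 0 0.462;-0.038 -0.024 0 0 0 0.498;-0.040 -0.026 0 0 0 0.534;-0.042 -0.029 0 0 0 0.569;-0.044 -0.032 0 0 0 0.605;-0.045 -0.035 0 0 0 0.640;-0.046 -0.038 0 0 0 0.676;-0.047 -0.041 0 0 0 0.711
(531.336, 266.604, 189.96999999999997)
```

Emit:
servo_tool(increments="0.002 0.003 0 0 0 0.036;0.003 0.006 0 0 0 0.071;0.004 0.009 0 0 0 0.107;0.005 0.012 0 0 0 0.142;0.006 0.016 0 0 0 0.178;0.007 0.019 0 0 0 0.213;0.007 0.022 0 0 0 0.249;0.007 0.025 0 0 0 0.284;0.008 0.029 0 0 0 0.32;0.007 0.032 0 0 0 0.356;0.007 0.035 0 0 0 0.391;0.007 0.039 0 0 0 0.427;0.006 0.042 0 0 0 0.462;0.005 0.045 0 0 0 0.498;0.004 0.048 0 0 0 0.533;0.003 0.051 0 0 0 0.569;0.002 0.055 0 0 0 0.604;0 0.057 0 0 0 0.64;-0.002 0.06 0 0 0 0.676;-0.004 0.063 0 0 0 0.711")

```text
time_s: 17.25
eef_pos: [614.2, 278.5, 61.4]
tool_rot: [[-0.463, -0.886, 0.009], [-0.886, 0.463, 0.001], [-0.005, -0.008, -1.0]]
ft_force: [5.5, -1.1, -1.1]
gripper_width: 0.002
grip_force: 2.8
```

Emit:
servo_tool(increments="-0.002 0.003 0 0 0 0.036;-0.004 0.005 0 0 0 0.071;-0.006 0.008 0 0 0 0.107;-0.008 0.01 0 0 0 0.142;-0.011 0.012 0 0 0 0.178;-0.014 0.014 0 0 0 0.213;-0.016 0.016 0 0 0 0.249;-0.019 0.018 0 0 0 0.285;-0.022 0.019 0 0 0 0.32;-0.025 0.021 0 0 0 0.356;-0.028 0.022 0 0 0 0.391;-0.032 0.023 0 0 0 0.427;-0.035 0.024 0 0 0 0.462;-0.038 0.024 0 0 0 0.498;-0.041 0.025 0 0 0 0.533;-0.045 0.025 0 0 0 0.569;-0.048 0.025 0 0 0 0.605;-0.051 0.025 0 0 0 0.64;-0.055 0.025 0 0 0 0.676;-0.058 0.024 0 0 0 0.711")

```text
time_s: 18.92
eef_pos: [570.3, 300.5, 62.2]
tool_rot: [[0.595, -0.803, 0.009], [-0.803, -0.595, 0.008], [-0.001, -0.012, -1.0]]
ft_force: [1.8, 6.9, -0.7]
gripper_width: 0.001
grip_force: 3.1
```

Emit:
servo_tool(increments="-0.003 0 0 0 0 0.036;-0.006 -0.001 0 0 0 0.071;-0.01 -0.002 0 0 0 0.107;-0.013 -0.003 0 0 0 0.142;-0.016 -0.005 0 0 0 0.178;-0.019 -0.006 0 0 0 0.214;-0.022 -0.008 0 0 0 0.249;-0.024 -0.01 0 0 0 0.285;-0.027 -0.012 0 0 0 0.32;-0.03 -0.014 0 0 0 0.356;-0.032 -0.016 0 0 0 0.391;-0.034 -0.018 0 0 0 0.427;-0.036 -0.021 0 0 0 0.462;-0.038 -0.024 0 0 0 0.498;-0.04 -0.026 0 0 0 0.534;-0.042 -0.029 0 0 0 0.569;-0.044 -0.032 0 0 0 0.605;-0.045 -0.035 0 0 0 0.64;-0.046 -0.038 0 0 0 0.676;-0.047 -0.041 0 0 0 0.711")

```text
time_s: 20.58
eef_pos: [531.3, 268.8, 60.9]
tool_rot: [[0.983, 0.183, 0.001], [0.183, -0.983, 0.006], [0.002, -0.006, -1.0]]
ft_force: [-4.9, 5.9, 1.3]
gripper_width: -0.004
grip_force: 2.9
```

```bash
python3 - <<'E'
from h import *
s=env.read_state();print(s['time_s'],np.round(s['qpos'],2),s['eef_pos'],s['ft_force'],s['wrist_torque'])
E
```

```text
20.5833 [ 0.47  0.56 -0.02  1.    0.   -2.86] [531.31238965 268.80828411  60.87671851] [-4.9001331   5.88566527  1.278269  ] [ 1.01400476  0.91186329 -0.0362789 ]
```

P1 and P2 read under 1 N, while P3 reads about 5.5 to 7.5 N all the way round, so P3 is the binding one. I'll back off, lift and turn the wrist over P3.

Emit:
servo_tool(increments="-0.002 0.012 0 0 0 0;-0.002 0.012 0.04 0 0 0;-0.002 0.012 0.09 0 0 0;0.01 0 0.14 0 0 -0.1;0.03 -0.01 0.14 0 0 -0.2;0.057 -0.018 0.14 0 0 -0.3;0.057 -0.018 0.14 0 0 -0.4;0.057 -0.018 0.14 0 0 -0.5;0.057 -0.018 0.14 0 0 -0.6;0.057 -0.018 0.14 0 0 -0.7;0.057 -0.018 0.14 0 0 -0.8;0.057 -0.018 0.14 0 0 -0.9;0.057 -0.018 0.14 0 0 -1;0.057 -0.018 0.14 0 0 -1;0.057 -0.018 0.14 0 0 -1")

```text
time_s: 21.83
eef_pos: [575.0, 253.2, 164.9]
tool_rot: [[0.241, -0.971, 0.003], [-0.971, -0.241, 0.001], [0.0, -0.003, -1.0]]
ft_force: [0.6, -0.1, 0.3]
gripper_width: -0.001
grip_force: 0.0
```

Emit:
servo_tool(increments="0 0 0 0 0 -1;0 0 0 0 0 -1;0 0 0 0 0 -1;0 0 0 0 0 -1;0 0 0 0 0 -1;0 0 0 0 0 -1;0 0 0 0 0 -1;0 0 0 0 0 -1;0 0 0 0 0 -1;0 0 0 0 0 -1;0 0 0 0 0 -1;0 0 0 0 0 -1;0 0 0 0 0 -1;0 0 0 0 0 -1;0 0 0 0 0 -1", claw=100, force=60)

```text
time_s: 23.08
eef_pos: [574.8, 253.2, 164.3]
tool_rot: [[-0.968, -0.249, 0.002], [-0.249, 0.968, 0.001], [-0.003, 0.0, -1.0]]
ft_force: [0.4, 0.4, -0.0]
gripper_width: 0.998
grip_force: 0.0
```

```bash
python3 - <<'E'
from h import *
s=env.read_state();print(s['time_s'],np.round(s['qpos'],2),s['eef_pos'],s['ft_force'],s['gripper_width'])
c=cam('wrist','w4.png'); import pickle; pickle.dump(c,open('cw4.pkl','wb'))
print(w2p(c,[(574,253.5,92),(622,-.5,92)]).round(0).tolist())
hsv=cv2.cvtColor(c['frame'],cv2.COLOR_BGR2HSV)
im=c['frame']
E
```

```text
23.0833 [ 0.42  0.53  0.23  1.27 -0.    0.16] [574.77736982 253.19533518 164.33613728] [ 0.39226921  0.41076256 -0.00893005] 0.9983353486585536
[[322.0, 254.0], [-75.0, 227.0]]
```

View pics/w4.png

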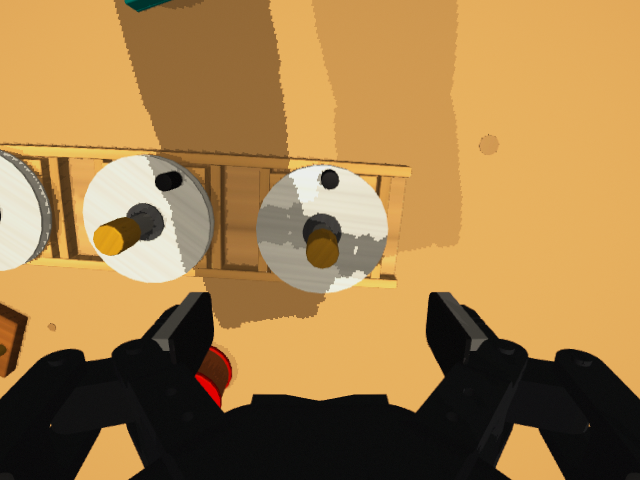

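The wrist view shows P3 at the right, with its cap top at (322,253), predicted at (322,254), and its peg at (330,179), clear of the fingers. I'll descend and grip.

Emit:
servo_tool(increments="0 0 -0.03 0 0 0;0 0 -0.07 0 0 0;0 0 -0.1 0 0 0;0 0 -0.112 0 0 0;0 0 -0.118 0 0 0;0 0 -0.118 0 0 0;0 0 -0.118 0 0 0")

```text
time_s: 23.72
eef_pos: [575.1, 253.5, 75.7]
tool_rot: [[-0.969, -0.249, 0.002], [-0.249, 0.969, 0.001], [-0.002, 0.0, -1.0]]
ft_force: [0.8, 0.2, 1.4]
gripper_width: 1.002
grip_force: 0.0
```

Emit:
servo_tool(increments="0 0 0 0 0 0;0 0 0 0 0 0;0 0 0 0 0 0;0 0 0 0 0 0;0 0 0 0 0 0;0 0 0 0 0 0;0 0 0 0 0 0;0 0 0 0 0 0;0 0 0 0 0 0;0 0 0 0 0 0;0 0 0 0 0 0;0 0 0 0 0 0", claw=0, force=60)

```text
time_s: 24.72
eef_pos: [574.1, 254.1, 74.8]
tool_rot: [[-0.968, -0.249, 0.0], [-0.249, 0.968, 0.002], [-0.001, 0.002, -1.0]]
ft_force: [-1.6, 3.8, 3.8]
gripper_width: 0.216
grip_force: 58.5
```

Emit:
servo_tool(increments="0 0 0.005 0 0 0;0 0 0.015 0 0 0;0 0 0.03 0 0 0;0 0 0.05 0 0 0;0 0 0.075 0 0 0;0 0 0.1 0 0 0;0 0 0.125 0 0 0;0 0 0.145 0 0 0;0 0 0.157 0 0 0;0 0 0.16 0 0 0;0 0 0.16 0 0 0")

```text
time_s: 25.63
eef_pos: [574.2, 252.4, 194.7]
tool_rot: [[-0.969, -0.248, 0.001], [-0.248, 0.969, -0.001], [-0.0, -0.001, -1.0]]
ft_force: [0.9, 0.0, -7.9]
gripper_width: 0.21
grip_force: 59.2
```

Emit:
servo_tool(increments="-0.002 -0.01 0 0 0 0;-0.006 -0.03 0 0 0 -0.005;-0.013 -0.065 0 0 0 -0.01;-0.022 -0.11 0 0 0 -0.015;-0.031 -0.155 0 0 0 -0.02;-0.041 -0.2 0 0 0 -0.03;-0.05 -0.245 0 0 0 -0.035;-0.059 -0.29 0 0 0 -0.04;-0.068 -0.335 0 0 0 -0.05;-0.077 -0.38 0 0 0 -0.055;-0.086 -0.425 0 0 0 -0.06;-0.095 -0.47 0 0 0 -0.065;-0.104 -0.515 0 0 0 -0.07;-0.113 -0.56 0 0 0 -0.08;-0.122 -0.605 0 0 0 -0.085;-0.13 -0.645 0 0 0 -0.09;-0.136 -0.672 0 0 0 -0.095;-0.14 -0.69 0 0 0 -0.1;-0.142 -0.698 0 0 0 -0.1;-0.142 -0.698 0 0 0 -0.1")

```text
time_s: 27.3
eef_pos: [466.5, -271.1, 193.5]
tool_rot: [[-0.996, -0.092, -0.002], [-0.092, 0.996, 0.001], [0.002, 0.001, -1.0]]
ft_force: [0.3, -0.6, -6.2]
gripper_width: 0.214
grip_force: 59.3
```

```bash
python3 - <<'E'
from h import *
import pickle
s=env.read_state();print(s['time_s'],np.round(s['qpos'],2),s['eef_pos'],np.round(s['tool_rot'],3).tolist(),s['ft_force'],s['gripper_width'])
a=cam('side'); b=cam('top'); pickle.dump((a,b),open('c5.pkl','wb'))
A=cv2.resize(a['frame'][200:480,160:460],(600,560)); cv2.imwrite('pics/s5.png',A)
E
```

```text
27.3 [-0.53  0.35  0.02  1.25 -0.   -0.62] [ 466.54993148 -271.12929259  193.46206723] [[-0.996, -0.092, -0.002], [-0.092, 0.996, 0.001], [0.002, 0.001, -1.0]] [ 0.344222   -0.55963633 -6.21353134] 0.21351427294336006
```

View pics/s5.png

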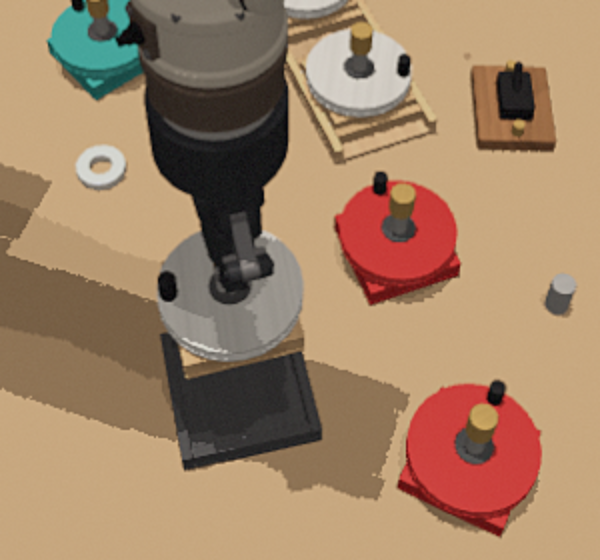

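The pulley is held upright above the tray, and its block edge (182,368)-(302,345) is parallel to the tray edge (190,460)-(320,435). I'll cross-check the tray centre with the side camera.

```bash
python3 - <<'E'
from h import *
import pickle
cs=pickle.load(open('c0.pkl','rb'))
for n,roi in(('top',(395,280,85,80)),('side',(230,345,100,95))):
    c=cs[n];x,y,w,h=roi; g=cv2.cvtColor(c['frame'],cv2.COLOR_BGR2GRAY)[y:y+h,x:x+w]
    _,m=cv2.threshold(g,0,255,cv2.THRESH_BINARY_INV+cv2.THRESH_OTSU)
    cnt=max(cv2.findContours(m,0,1)[0],key=cv2.contourArea); hull=cv2.convexHull(cnt)
    q=cv2.approxPolyN(hull,4).reshape(-1,2)+[x,y]
    W=p2w(c,q,20 if n=='top' else 10); print(n,q.tolist(),W[:,:2].round(1).tolist(),W.mean(0).round(1),cv2.contourArea(hull))
    for P in [(467.5,-269.5)]:
        a=np.radians(1.7);R=np.array([[np.cos(a),-np.sin(a)],[np.sin(a),np.cos(a)]])
        o=np.array([[52,52],[52,-52],[-52,-52],[-52,52]])@R.T+P
        print(w2p(c,np.c_[o,np.full(4,20)]).round(1).tolist())
E
```

```text
top [[467, 348], [408, 348], [405, 291], [464, 289]] [[416.2, -323.7], [415.1, -216.1], [518.3, -211.8], [523.3, -320.9]] [ 468.2 -268.1   20. ] 3374.5
[[407.3, 291.2], [463.5, 290.2], [466.6, 347.5], [409.6, 348.6]]
side [[322, 420], [251, 436], [240, 366], [305, 353]] [[521.6, -325.3], [416.2, -329.1], [414.2, -214.3], [518.4, -211.1]] [ 467.6 -270.    10. ] 4832.5
[[305.3, 352.6], [321.0, 413.9], [250.5, 429.2], [239.7, 365.6]]
```

Emit:
servo_tool(increments="0.001 0.002 -0.01 0 0 0;0.001 0.002 -0.03 0 0 0;0.001 0.002 -0.06 0 0 0;0.001 0.002 -0.09 0 0 0;0.001 0.002 -0.11 0 0 0;0.001 0.002 -0.12 0 0 0;0.001 0.002 -0.126 0 0 0;0.001 0.002 -0.13 0 0 0;0.001 0.002 -0.133 0 0 0;0.001 0.002 -0.133 0 0 0")

```text
time_s: 28.23
eef_pos: [468.9, -268.9, 95.1]
tool_rot: [[-0.996, -0.094, 0.001], [-0.094, 0.996, -0.001], [-0.001, -0.001, -1.0]]
ft_force: [0.0, 0.0, -7.3]
gripper_width: 0.213
grip_force: 59.3
```

```bash
python3 - <<'E'
from h import *
s=env.read_state();print(s['time_s'],s['eef_pos'],s['ft_force'])
a=cam('side'); f=a['frame'][300:450,210:360]; cv2.imwrite('pics/s6.png',cv2.resize(f,(600,600),interpolation=2))
E
```

```text
28.2333 [ 468.94402443 -268.94805444   95.09549468] [ 0.03798192  0.03291907 -7.30309856]
```

View pics/s6.png

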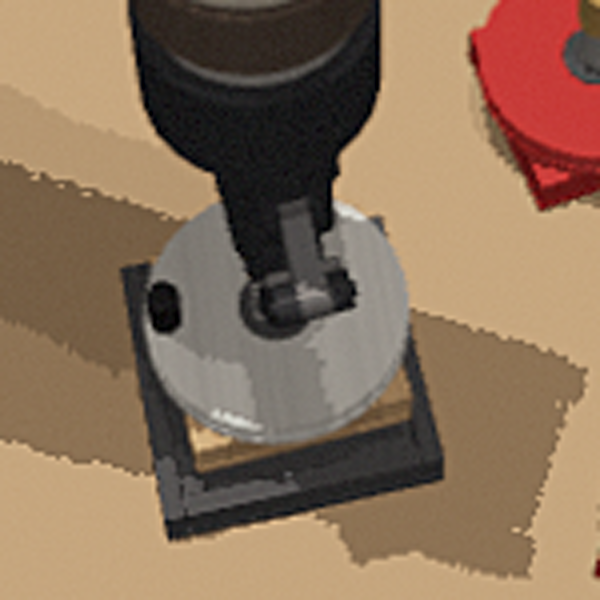

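The block sits just above the rim, centred between the walls (left gap about 190, right about 412) and parallel to them. I'll lower it slowly.

Emit:
servo_tool(increments="0 0 -0.003 0 0 0;0 0 -0.006 0 0 0;0 0 -0.01 0 0 0;0 0 -0.014 0 0 0;0 0 -0.018 0 0 0;0 0 -0.021 0 0 0;0 0 -0.023 0 0 0;0 0 -0.025 0 0 0;0 0 -0.026 0 0 0;0 0 -0.027 0 0 0;0 0 -0.027 0 0 0;0 0 -0.027 0 0 0")

```text
time_s: 29.28
eef_pos: [468.3, -268.7, 74.8]
tool_rot: [[-0.996, -0.094, 0.0], [-0.094, 0.996, 0.0], [-0.0, 0.0, -1.0]]
ft_force: [-1.6, 1.6, -0.3]
gripper_width: 0.215
grip_force: 59.9
```

Emit:
servo_tool(increments="0 0 -0.001 0 0 0;0 0 -0.001 0 0 0;0 0 -0.001 0 0 0")

```text
time_s: 29.53
eef_pos: [468.2, -268.6, 74.7]
tool_rot: [[-0.996, -0.094, 0.0], [-0.094, 0.996, 0.0], [-0.0, 0.0, -1.0]]
ft_force: [-4.2, 3.1, 4.0]
gripper_width: 0.215
grip_force: 60.4
```

Emit:
servo_tool(increments="0 0 0 0 0 0;0 0 0 0 0 0;0 0 0 0 0 0;0 0 0 0 0 0;0 0 0 0 0 0;0 0 0 0 0 0;0 0 0 0 0 0;0 0 0 0 0 0;0 0 0.02 0 0 0;0 0 0.05 0 0 0;0 0 0.09 0 0 0;0 0 0.13 0 0 0;-0.04 0 0.17 0 0 0;-0.09 0 0.18 0 0 0;-0.13 0 0.18 0 0 0;-0.15 0 0.18 0 0 0;-0.15 0 0.18 0 0 0;-0.15 0 0.18 0 0 0", claw=100)

```text
time_s: 31.03
eef_pos: [355.7, -269.1, 209.0]
tool_rot: [[-0.996, -0.093, 0.001], [-0.093, 0.996, -0.001], [-0.001, -0.001, -1.0]]
ft_force: [-0.1, 0.5, -0.2]
gripper_width: 0.998
grip_force: 0.0
```

```bash
python3 - <<'E'
from h import *
s=env.read_state();print(s['time_s'],s['eef_pos'],s['ft_force'],s['gripper_width'])
a=cam('side'); cv2.imwrite('pics/s7.png',a['frame'])
E
```

```text
31.0333 [ 355.66528759 -269.11913942  209.00342494] [-0.13198776  0.47437222 -0.21200631] 0.9984671624964143
```

View pics/s7.png

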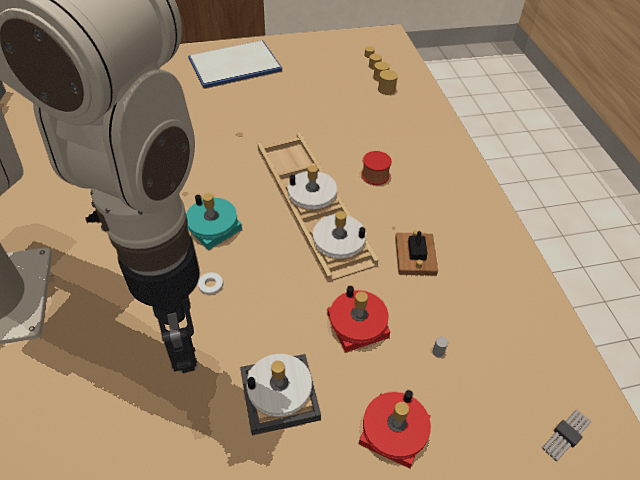

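The pulley stands upright in the tray at (280,388), with its cap at (278,368). The two free ones are still in the rack, and the bystanders are where they were. Floor contact came at the same tool height as in the rack, so the block is fully home.

```bash
python3 -c "
from workcell import env
print(env.job_done())"
```

```text
the job is handed in; nothing more can be done
None
```

I tried all three pulleys in the rack; the binding one was at the far left end (about 5.5–7.5 N at the peg, the other two under 1 N). It now stands upright, fully home in the steel repair tray, and the job was handed in at about 31 s with no verdict returned.

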